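# Fit the reference probe to the dry-block heater

## Task

Pull the blanking plug out of the sloping port on the front of the dry-block heater and set it down in the white parts tray. Then take the reference probe (the rod with the long straight ribbed handle) out of the rack and push it fully home in that port, so that its collar sits on the rim. Leave the two other rods in their places in the rack.

Things in the scene. Friction and masses are not known exactly. Their poses are not given: they have to be found in the camera images.
- heater: White dry-block heater, 240 x 156 x 134 mm, fixed to the bench, with a sloping front panel and a flat top with an aluminium tube block (its tube caps reach 160 mm high). Origin on the bench, straight below the mouth of the port; +x points to the heater's rear, z up. Two capped jars, 70 mm high, and a marker pen stand about on the robot's side of it; nothing taller stands between it, the rack and the tray.
- port: The port: an aluminium block, 50 x 46 mm, standing 12 mm proud of the middle of the sloping front panel, with a round hole 12 mm across and 72 mm deep. Origin at the centre of the hole's mouth, in the plane of the rim, 110 mm above the bench. Its z axis is the hole's axis, pointing out of the hole: it leans 35 degrees from vertical towards the heater's front (the robot's side). Its y axis is level.
- plug: Dark steel blanking plug, seated in the port at the start. Origin on its axis at the underside of its flange (which lies on the port's rim at the start); z along the axis towards the knob. Flange 34 mm square, 6 mm thick; above it a round knob 22 mm across and 50 mm long (6 to 56 mm from the origin); below it a round stem 10 mm across, 35 mm long with a tapered tip. About 80 g, sits loosely.
- rack: White block, 190 x 80 x 85 mm high, fixed to the bench, with a row of three upright round holes 12 mm across and 72 mm deep at -60, 0 and +60 mm along its x axis. Origin at the centre of its underside, z up. One rod stands in each hole, in any order.
- probe: Reference probe, standing in one of the rack's holes at the start: the rod with a straight round black ribbed handle. Origin on its axis at the underside of its collar (which rests on the rack's top, 85 mm high); z along the axis towards the handle. Round collar 30 mm across, 6 mm thick; above it the handle 22 mm across and 64 mm long (6 to 70 mm from the origin); below it a steel stem 10 mm across and 65 mm long, the last 6 mm tapering to 4 mm. About 110 g.
- probe_tip (a point): End of the probe's stem, 65 mm below its origin on its axis.
- tray: White open parts tray, 220 x 170 mm, 30 mm high, walls 4 mm, inner floor about 4 mm above the bench, fixed to the bench and empty. Origin at the centre of its underside; x along the long side, z up.
- tee_rod: Bystander: another rod in the rack, with a T-shaped handle (62 mm cross-bar, top 49 mm above the collar's underside). Origin at the underside of its collar.
- ball_rod: Bystander: another rod in the rack, with a ball 34 mm across for a handle (top 51 mm above the collar's underside). Origin at the underside of its collar.

How it is judged:
By the outcome, as a careful person would: the job done as asked, in the order asked, and still so for the second after the job is handed in, with the robot touching nothing.
It also fails if it takes over 64 s, if anything falls off the work surface, if the arm or the gripper's body presses on something with over 40 N, if the wrist force passes 120 N, or if a joint passes its speed limit or range.

## Robot

A 6-joint arm with a two-finger parallel gripper is mounted at the origin on the work surface. World frame = base frame: x ahead of the robot, y to its left, z up, the work surface at z = 0. Lengths are in mm, angles in rad, forces in N, time in s.
With the tool pointing down it reaches from about 275 to 825 mm from the base axis. Payload 4.9 kg.
Tool frame: the origin (TCP) lies at the very end of the fingers, on their centre line; the grasp point (between the pads) lies 19 mm behind it; z points along the fingers, y is the line along which they close (so a half turn about z gives the same grasp; the last joint's range is limited). The gripper opens to 85 mm and grips with 20 to 120 N. Pads are 22 mm wide; open, the fingers measure 114 mm over their backs; the gripper's body (76 mm by 85 mm) begins 54 mm behind the grasp point. The pads swing forward as they close: fully open they stand 13 mm farther back than shut.
Start: joints at [-1.303, 0.326, -0.193, 1.052, 0, 1.437], TCP at [215.105, -506.21, 231.281] pointing down, gripper open.
Joint ranges: [-2.65, 2.65], [-0.97, 1.79], [-1.3, 1.35], [-1.93, 2.1], [-1.47, 1.37], [-3.14, 3.14]. Speed limits (rad/s): [2.57, 2.57, 3.14, 3.14, 3.14, 3.14].

## Interface

Orientations are given as [roll, pitch, yaw] about the fixed x, y, z axes, in that order (R = Rz(yaw) Ry(pitch) Rx(roll)).
In Python, from bench import bot, solve_ik, imaging gives the robot as it stands. Calls block until the motion is done:
- bot.move_ptp(position, orientation): joint-space move of the TCP to a pose.
- bot.movel(position, rot=None, max_speed=150, threshold=None): straight line of the TCP; rot=None keeps the orientation; max_speed is the mean speed in mm/s. With threshold (N) it stops when the force on the tool has changed by that much, and returns True; else False.
- bot.move_j(angles): joint-space move.
- bot.grip(opening, effort=None): opening from 0.0 (shut) to 1.0 (fully open); effort is the grip in N (None keeps the last); returns when the fingers have stopped.
- bot.dwell(seconds).
- solve_ik(position, orientation): joint angles nearest the present ones, or None.
- bot.get_state(): the state.
- imaging.capture(name): name is "scene" or "top"; returns the picture (480x640x3 uint8, blue, green, red); there is no depth.
- imaging.camera_model(name): a dict with "K" (3x3 intrinsics, pixels), "position" and "rotation" of the camera in the world. Camera axes: x right, y up, looking along -z (the intrinsics and any distortion apply to the point x, -y, -z); pixel columns grow to the right and rows downward; lengths in mm; the calibration is good to about 2 mm. A picture is of the moment at which its call begins. camera_model takes no time and is no camera call.
A pose or a line that the arm cannot do raises bot.IKError and nothing moves.
- bot.sign_off(): hands the job in; it is judged then, once.
The state is a dict: "t": time; "qpos": joint angles; "joint_velocities": joint speeds; "effort": joint torques, N m; "tcp_pos": TCP position; "orientation": TCP orientation; "contact_force": force on the tool from outside, world axes, zero at the start; "wrist_torque": the same for the moment, N m; "opening": opening from 0.0 (shut) to 1.0 (fully open); "gripper_force": force on a finger pad.
Only numpy, scipy, OpenCV 4.12 (cv2) and the standard library are available. Lean on these libraries where they do the work, as an engineer would, in place of code of your own. Each camera call takes 0.05 s, during which the arm holds its last target. There are 200 camera calls.

## Working session

There is one attempt and no reset: what is moved stays moved. The work goes in short steps, each a Python script; the robot and the scene stay as the last script left them, time stands still between calls to the robot, and variables do not carry over. Pictures are saved under pics/ and viewed, at most 10 in all, crops included, and the job is handed in when it is done.

```bash
ls; mkdir -p pics; python3 - <<'E'
from bench import bot, imaging
import cv2
for n in("scene","top"):
    cv2.imwrite(f"pics/{n}0.png",imaging.capture(n)); print(n,imaging.camera_model(n))
E
```

```text
pics
scene {'K': array([[510.82792466,   0.        , 317.5684349 ],
       [  0.        , 510.82792466, 243.77177003],
       [  0.        ,   0.        ,   1.        ]]), 'position': array([1172.22141139,  469.75532792,  786.04056566]), 'rotation': array([ 0.88174254, -0.00395161,  2.179515  ])}
top {'K': array([[444.80686637,   0.        , 318.30332409],
       [  0.        , 444.80686637, 243.03520558],
       [  0.        ,   0.        ,   1.        ]]), 'position': array([395.3538468 ,  15.5785258 , 877.96050384]), 'rotation': array([ 0.13862822, -0.00539018, -1.55249565])}
```

View pics/scene0.png

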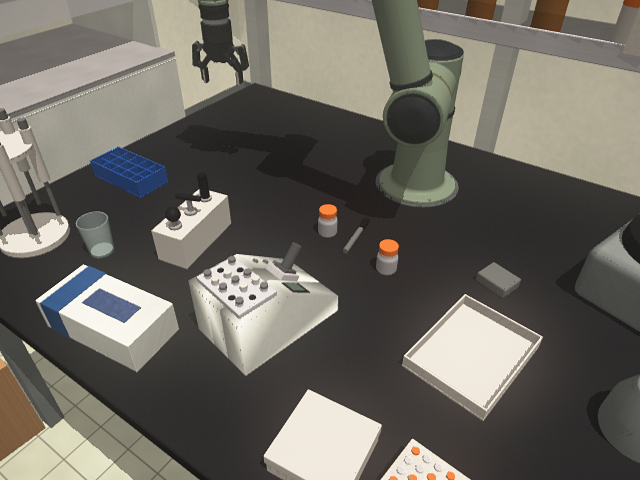

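View pics/top0.png

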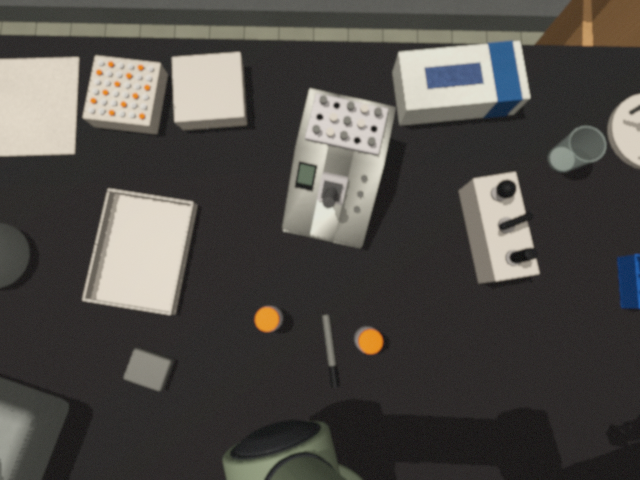

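```bash
cat > h.py <<'E'
import numpy as np, cv2
from scipy.spatial.transform import Rotation as R
from bench import imaging
class Cam:
    def __init__(s,n):
        m=imaging.camera_model(n); s.K=m["K"]; s.p=m["position"]; s.R=R.from_euler("xyz",m["rotation"]).as_matrix()
    def proj(s,P):
        c=(np.atleast_2d(P)-s.p)@s.R; c=c*[1,-1,-1]; u=c@s.K.T; return u[:,:2]/u[:,2:]
    def onz(s,uv,z):
        d=s.R@(np.linalg.inv(s.K)@[uv[0],uv[1],1]*[1,-1,-1]); return s.p+d*(z-s.p[2])/d[2]
S,T=Cam("scene"),Cam("top")
E
python3 - <<'E'
from h import *
a=cv2.imread("pics/top0.png"); b=cv2.imread("pics/scene0.png")
cv2.imwrite("pics/tc.png",cv2.resize(a[80:290,275:545],None,fx=2.8,fy=2.8,interpolation=cv2.INTER_CUBIC))
cv2.imwrite("pics/sc.png",cv2.resize(b[165:365,145:345],None,fx=3,fy=3,interpolation=cv2.INTER_CUBIC))
print(S.proj([0,0,0]),T.proj([0,0,0]),S.proj([215,-506,231]))
E
```

```text
[[416.84334839 182.24500259]] [[320.27303868 523.10583633]] [[223.66995733  86.95656305]]
```

View pics/tc.png

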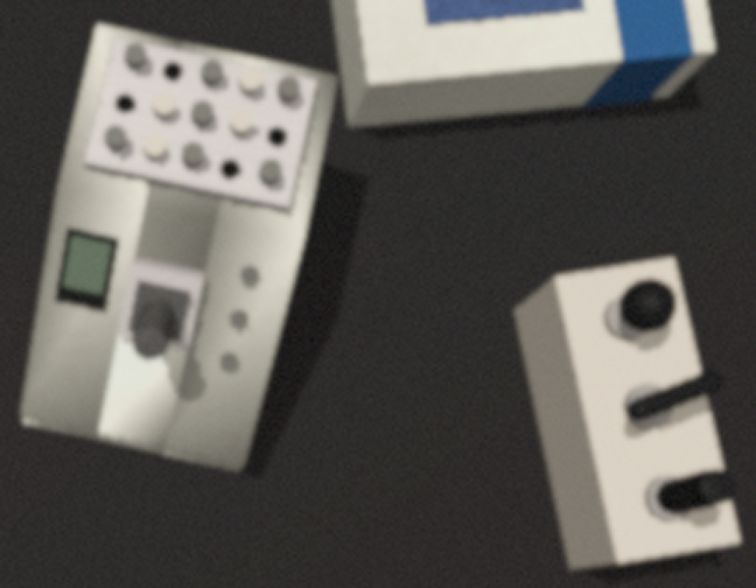

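View pics/sc.png

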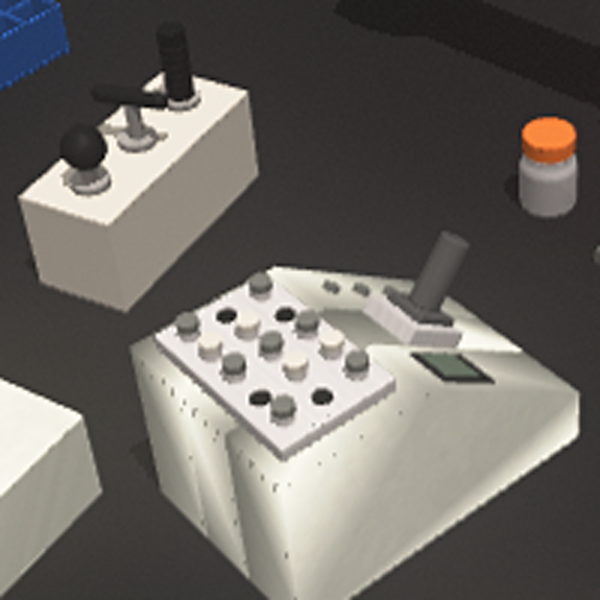

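```bash
python3 - <<'E'
from h import *
from scipy.optimize import least_squares as ls
t=lambda l:np.array(l)/2.8+[275-.3,80-.3]
s=lambda l:np.array(l)/3+[145-.3,165-.3]
def pose(p,loc):
    c,n=np.cos(p[2]),np.sin(p[2]); L=np.atleast_2d(loc); return np.c_[p[0]+c*L[:,0]-n*L[:,1],p[1]+n*L[:,0]+c*L[:,1],L[:,2]]
# rack
tc=t([[555,275],[677,257],[742,543],[617,565]]); sc=s([[20,197],[110,222],[249,92]])
w=[T.onz(u,85) for u in tc]; print("rack corners top\n",np.round(w,1)); print("scene\n",np.round([S.onz(u,85) for u in sc],1))
loc=np.array([[95,40,85],[95,-40,85],[-95,-40,85],[-95,40,85.]]) # far-left, far-right, near-right, near-left
f=lambda p:np.r_[(T.proj(pose(p,loc))-tc).ravel(),(S.proj(pose(p,loc[[1,0,3]]))-sc).ravel()]
r=ls(f,[500,-300,0.2]); print("rack",r.x,np.round(r.fun,1))
for k in(-60,0,60): print(pose(r.x,[k,0,85]))
col=pose(r.x,[-60,0,85])[0]; print("collar/handle proj top(tc px)",(T.proj([col+[0,0,3],col+[0,0,70]])-[275,80])*2.8,"scene",(S.proj([col+[0,0,3],col+[0,0,70]])-[145,165])*3)
# heater yaw
e=np.array([T.onz(u,134) for u in t([[97,22],[335,72]])]); d=e[0]-e[1]; print("rear edge",e,np.linalg.norm(d),"yaw",np.arctan2(d[1],d[0])-np.pi/2)
# knob top triangulation
def tri(ut,us):
    g=lambda P:np.r_[(T.proj(P)-ut).ravel(),(S.proj(P)-us).ravel()]
    q=ls(g,[600,0,150]); return q.x,q.fun
print("knob top",tri(t([152,341]),s([455,240])), "expected z",110+56*np.cos(np.radians(35)))
# tray rim
tr=np.array([[108,189],[197,203],[175,314],[83,300]]); w=np.array([T.onz(u,30) for u in tr]); print("tray",w.round(),w.mean(0), np.linalg.norm(w[1]-w[0]),np.linalg.norm(w[2]-w[1]))
E
```

```text
rack corners top
 [[ 632.5 -269.1   85. ]
 [ 646.4 -350.    85. ]
 [ 458.4 -383.4   85. ]
 [ 442.9 -302.9   85. ]]
scene
 [[ 646.9 -343.8   85. ]
 [ 629.2 -267.5   85. ]
 [ 446.4 -299.7   85. ]]
rack [ 5.44624977e+02 -3.25543056e+02  1.81814580e-01] [ 0.   0.9 -1.2  0.5 -0.8 -0.   0.2 -0.6 -0.6 -1.  -1.   0.1 -0.5 -0.9]
[[ 485.61394451 -336.39192859   85.        ]]
[[ 544.62497709 -325.54305615   85.        ]]
[[ 603.63600968 -314.69418371   85.        ]]
collar/handle proj top(tc px) [[667.89162186 497.84820766]
 [718.23270924 485.80275083]] scene [[180.46471882  95.61706775]
 [168.74427496  24.05035701]]
rear edge [[ 777.53174981   34.4716982   134.        ]
 [ 747.21655833 -116.35420395  134.        ]] 153.84233355949095 yaw -0.1983517202717875
knob top (array([566.33070229,  -1.93573177, 152.24597068]), array([-0.66018907,  0.3931764 , -0.88705664, -0.13734467])) expected z 155.87251448018355
tray [[612. 426.  30.]
 [588. 251.  30.]
 [374. 280.  30.]
 [397. 455.  30.]] [492.77537192 352.82674793  30.        ] 176.793584245777 215.96719864189686
```

```bash
cat >> h.py <<'E'
yaw=-.195; A=np.radians(35)
a=np.array([-np.sin(A)*np.cos(yaw),-np.sin(A)*np.sin(yaw),np.cos(A)])
ori=[np.pi,-A,yaw]
E
python3 - <<'E'
from h import *
from bench import bot, solve_ik
t=lambda l:np.array(l)/2.8+[275-.3,80-.3]
s=lambda l:np.array(l)/3+[145-.3,165-.3]
k1=T.onz(t([152,341]),155.9);k2=S.onz(s([455,240]),155.9);print(k1-56*a,k2-56*a)
port=((k1+k2)/2-56*a); print(port)
st=bot.get_state(); print(st["orientation"],st["t"])
for P,o in((port+150*a,ori),(port+17*a,ori),([493,353,120],[np.pi,-.87,.62]),([486,-337,106],[np.pi,0,.182]),([486,-337,220],[np.pi,0,.182])):
    print(np.round(solve_ik(P,o),2) if solve_ik(P,o) is not None else None)
E
```

```text
[597.67071891  -9.15770434 110.02748552] [600.68152616  -3.78673302 110.02748552]
[599.17612253  -6.47221868 110.02748552]
[-3.14009287e+00 -2.02829471e-04  4.01832075e-01] 0.1
[-0.09 -0.11 -0.91  0.17 -0.06 -3.05]
[-0.11  0.23 -0.91 -0.18 -0.05 -3.07]
[ 0.42  0.36 -1.14 -0.79  0.15  3.01]
[-0.73  0.51 -0.25  0.81  0.    2.23]
[-0.73  0.41 -0.1   1.06  0.    2.23]
```

```bash
cat >> h.py <<'E'
def O(tilt,yw):  # tool leaning forward by tilt along heading yw, half-turned
    return [np.pi,tilt,yw+np.pi if yw<0 else yw-np.pi]
E
python3 - <<'E'
from h import *
from bench import bot, solve_ik
port=np.array([599,-6.5,110])
for P,o in((port+150*a,O(A,yaw)),(port+17*a,O(A,yaw)),([493,353,120],O(.87,.62)),([486,-337,106],O(0,.182)),([486,-337,220],O(0,.182))):
    q=solve_ik(P,o);print(None if q is None else np.round(q,2))
bot.move_ptp(port+150*a,O(A,yaw)); print(bot.get_state()["t"])
bot.movel(port+75*a)
for n in("scene","top"): cv2.imwrite(f"pics/{n}1.png",imaging.capture(n))
print(bot.get_state()["t"],S.proj(port),T.proj(port))
c=[cv2.imread("pics/scene1.png")[170:310,200:330],cv2.imread("pics/top1.png")[130:270,270:400]]
cv2.imwrite("pics/c1.png",cv2.resize(np.hstack(c),None,fx=3,fy=3,interpolation=cv2.INTER_CUBIC))
E
```

```text
[-0.09 -0.11 -0.91  0.17 -0.06  0.09]
[-0.11  0.23 -0.91 -0.18 -0.05  0.07]
[ 0.42  0.36 -1.14 -0.79  0.15 -0.13]
[-0.73  0.51 -0.25  0.81  0.   -0.91]
[-0.73  0.41 -0.1   1.06  0.   -0.91]
2.225
2.975 [[284.15071903 268.96578497]] [[330.51841531 189.39642852]]
```

View pics/c1.png

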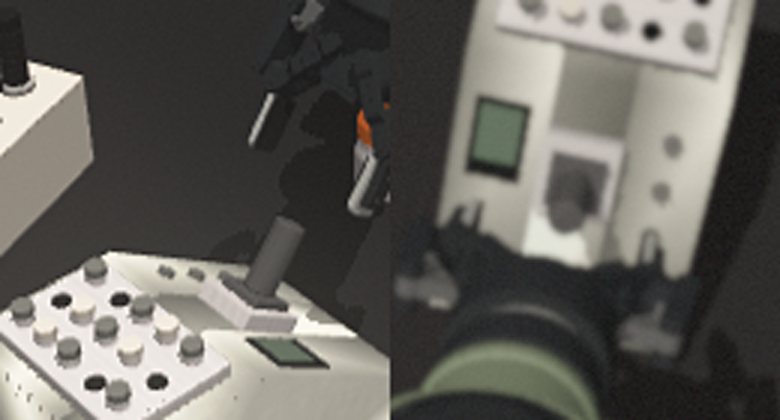

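```bash
python3 - <<'E'
from h import *
from bench import bot
port=np.array([599,-6.5,110])
print(bot.movel(port+17*a,max_speed=80,threshold=8)); s=bot.get_state(); print(s["contact_force"],s["tcp_pos"],port+17*a)
bot.grip(0,30); s=bot.get_state(); print(s["t"],s["opening"],s["gripper_force"],s["contact_force"])
print(bot.movel(port+75*a,max_speed=80,threshold=30)); s=bot.get_state(); print(s["t"],s["opening"],s["contact_force"])
bot.movel(port+110*a)
cv2.imwrite("pics/scene2.png",imaging.capture("scene"))
bot.move_ptp([450,140,250],O(A,.3))
for n in("scene","top"): cv2.imwrite(f"pics/{n}3.png",imaging.capture(n))
print(bot.get_state()["t"],bot.get_state()["opening"])
c=[cv2.imread("pics/scene3.png")[220:310,240:330],cv2.imread("pics/top3.png")[145:235,290:380]]
cv2.imwrite("pics/c3.png",cv2.resize(np.hstack(c),None,fx=4.4,fy=4.4,interpolation=cv2.INTER_CUBIC))
E
```

```text
False
[0.26280436 0.02869932 0.54886466] [589.38331509  -4.54945214 124.09675037] [589.43400095  -4.61062138 123.92558475]
4.45 0.24886515664437617 30.085191428661346 [-1.91951058 -0.03471835  3.42642723]
False
5.325 0.24596350439436962 [-0.31184263  0.7174083  -0.81815639]
6.55 0.24642476724664716
```

View pics/c3.png

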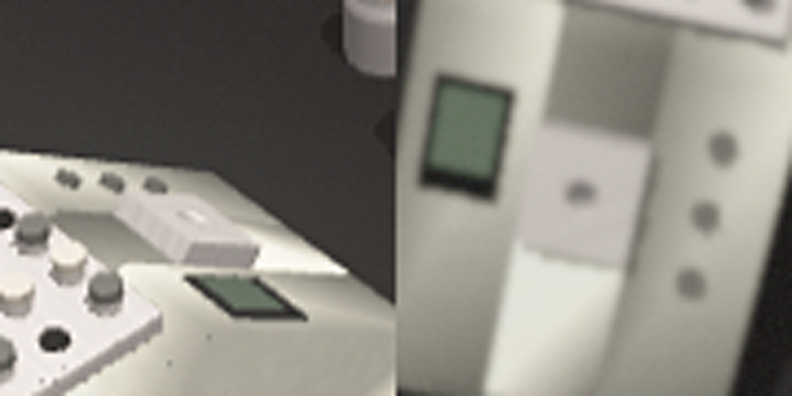

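View pics/scene3.png

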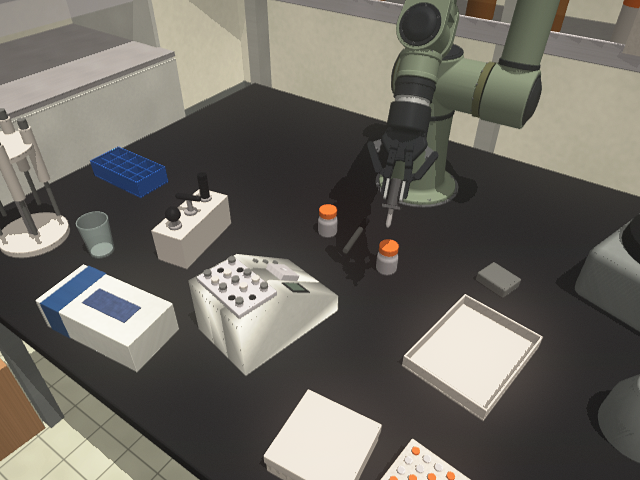

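```bash
python3 - <<'E'
from h import *
from bench import bot
p1=T.onz([331.6,188.5],110);p2=S.onz([283.5,268.7],110);print(p1,p2,(p1+p2)/2)
h=np.array([np.cos(.62),np.sin(.62),0]); c=np.array([493,353,0])-12*h
bot.move_ptp(c+[0,0,130],O(.87,.62))
print(bot.movel(c+[0,0,80],max_speed=120))
print(bot.movel(c+[0,0,40],max_speed=40,threshold=3)); s=bot.get_state(); print(s["t"],s["contact_force"],s["tcp_pos"])
bot.grip(0.6); bot.dwell(.2)
b=np.array([-np.sin(.87)*h[0],-np.sin(.87)*h[1],np.cos(.87)])
bot.movel(np.array(s["tcp_pos"])+80*b); bot.movel(c-60*h+[0,0,230],max_speed=250)
P=np.array([486,-337,200]); bot.move_ptp([400,100,260],O(.3,.2)); bot.move_ptp(P,O(0,.182))
for n in("scene","top"): cv2.imwrite(f"pics/{n}4.png",imaging.capture(n))
print(bot.get_state()["t"])
c=[cv2.imread("pics/scene4.png")[140:280,140:260],cv2.imread("pics/top4.png")[190:330,440:560],cv2.imread("pics/top4.png")[180:320,75:205]]
cv2.imwrite("pics/c4.png",cv2.resize(np.hstack(c),None,fx=2.1,fy=2.1,interpolation=cv2.INTER_CUBIC))
E
```

```text
[600.67074054  -8.39486796 110.        ] [599.12209167  -8.02005977 110.        ] [599.8964161   -8.20746387 110.        ]
False
False
9.2417 [ 0.64469337 -0.18703105 -0.90147626] [483.32842179 346.09440619  40.2167522 ]Traceback (most recent call last):
  File "<stdin>", line 10, in <module>
bench.IKError: the arm cannot follow that straight line within its joint ranges
```

```bash
python3 - <<'E'
from h import *
from bench import bot
h=np.array([np.cos(.62),np.sin(.62),0]); b=-np.sin(.87)*h+[0,0,np.cos(.87)]
p=np.array(bot.get_state()["tcp_pos"])
for k in (70,60,50,40,30):
    try: bot.movel(p+k*b); print(k); break
    except bot.IKError: pass
p=np.array(bot.get_state()["tcp_pos"])
try: bot.movel(p+[0,0,60])
except bot.IKError: print("no up")
bot.move_ptp([400,100,260],O(.3,.2)); P=np.array([486,-337,200]); bot.grip(1.0); bot.move_ptp(P,O(0,.182))
for n in("scene","top"): cv2.imwrite(f"pics/{n}4.png",imaging.capture(n))
print(bot.get_state()["t"])
c=[cv2.imread("pics/scene4.png")[140:280,140:260],cv2.imread("pics/top4.png")[190:330,440:560],cv2.imread("pics/top4.png")[180:320,75:205]]
cv2.imwrite("pics/c4.png",cv2.resize(np.hstack(c),None,fx=2.1,fy=2.1,interpolation=cv2.INTER_CUBIC))
E
```

```text
50
14.4417
```

View pics/c4.png

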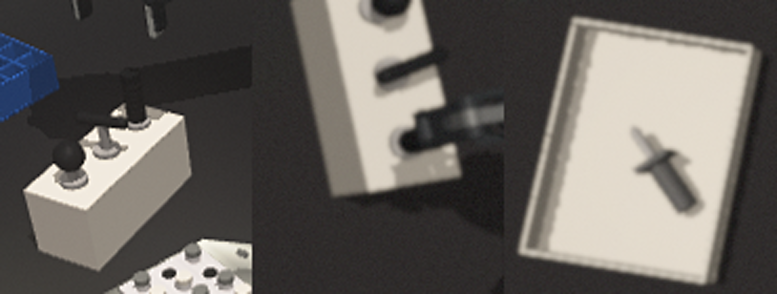

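```bash
python3 - <<'E'
from h import *
from bench import bot
P=np.array([486.,-337,107]); U=np.array([0,0,1.])
print(bot.movel(P,max_speed=100,threshold=8)); s=bot.get_state(); print(s["contact_force"],s["tcp_pos"])
bot.grip(0,60); s=bot.get_state(); print(s["t"],s["opening"],s["gripper_force"],s["contact_force"])
print(bot.movel(P+75*U,max_speed=80,threshold=30)); s=bot.get_state(); print(s["t"],s["opening"],s["contact_force"])
bot.movel(P+110*U)
port=np.array([600,-8.2,110])
W=port+(21+65+25)*a
bot.move_ptp(W+[-40,-60,40],O(A,yaw)); bot.movel(W)
for n in("scene","top"): cv2.imwrite(f"pics/{n}5.png",imaging.capture(n))
s=bot.get_state(); print(s["t"],s["tcp_pos"],W,s["opening"])
e=[W-86*a,W-(21)*a,W-27*a]; print("expected tip, origin",S.proj(e),T.proj(e))
c=[cv2.imread("pics/scene5.png")[190:290,230:330],cv2.imread("pics/top5.png")[145:245,280:380]]
cv2.imwrite("pics/c5.png",cv2.resize(np.hstack(c),None,fx=4,fy=4,interpolation=cv2.INTER_CUBIC))
E
```

```text
False
[-0.08309245  0.3341181  -0.20702132] [ 486.45405613 -337.34981514  107.68075437]
16.1333 0.23970315401032988 58.39979946613312 [-1.17867933  2.18711903  3.17578848]
False
17.225 0.2427774966033432 [-0.49403726 -0.05347802 -1.56044513]
19.5083 [537.68633077   3.2577912  201.39311922] [537.53965329   4.13653097 200.92587692] 0.24098238103593034
expected tip, origin [[288.2970509  257.72734724]
 [301.93188977 228.08510809]
 [300.65726914 230.85614264]] [[330.17010836 193.70448578]
 [326.36592806 207.70518308]
 [326.74288224 206.31786149]]
```

View pics/c5.png

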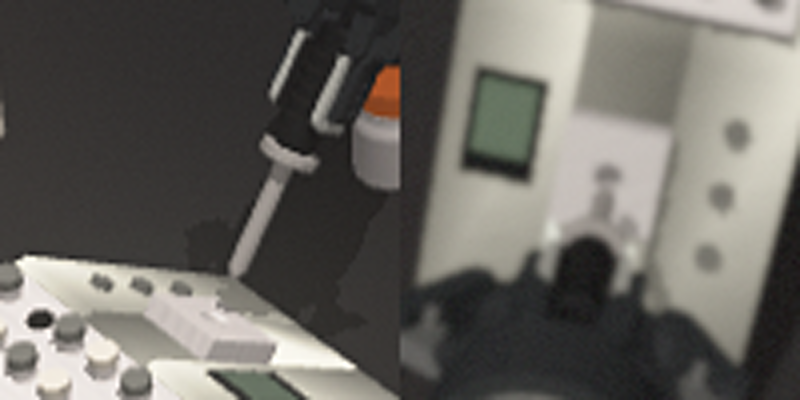

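```bash
cat > ins.py <<'E'
from h import *
from bench import bot
import sys
port=np.array([600,-8.2,110]); 
for d,th in ((65+10,20),(40,15),(8,15),(-4,15)):
    r=bot.movel(port+(21+d)*a,max_speed=50,threshold=th); s=bot.get_state(); v=np.array(s["tcp_pos"])-port
    print(d,r,round(s["t"],1),"along",round(v@a-21,1),"off",np.round(v-(v@a)*a,1),"F",np.round(s["contact_force"],1),"axF",round(np.dot(s["contact_force"],a),1),"M",np.round(s["wrist_torque"],2))
    if r: break
E
python3 ins.py
```

```text
75 False 20.0 along 74.7 off [-0.4 -0.1 -0.3] F [ 0.3 -1.1 -1.6] axF -1.6 M [0.13 0.64 0.01]
40 False 20.8 along 40.0 off [-0.  0. -0.] F [-0.1  0.  -1.7] axF -1.4 M [ 0.07  0.66 -0.03]
8 False 21.6 along 7.9 off [ 0. -0.  0.] F [ 0.1  0.6 -1.1] axF -0.9 M [ 0.09  0.76 -0.  ]
-4 True 21.8 along 1.3 off [-0.5  0.5 -0.4] F [-0.3  0.6 -1. ] axF -0.6 M [ 0.13  0.67 -0.02]
```

```bash
python3 - <<'E'
from h import *
from bench import bot
port=np.array([600,-8.2,110])
r=bot.movel(port+19*a,max_speed=20,threshold=15); s=bot.get_state(); print(r,(np.array(s["tcp_pos"])-port)@a-21,s["contact_force"])
bot.grip(0.8); bot.dwell(.3)
bot.movel(port+130*a); bot.move_ptp([430,-60,300],O(A,yaw))
for n in("scene","top"): cv2.imwrite(f"pics/{n}6.png",imaging.capture(n))
print(bot.get_state()["t"]); e=[port+6*a,port+70*a]; print((S.proj(e)-[150,140])*2,(T.proj(e)-[290,145])*2+[400,0])
c=[cv2.imread("pics/scene6.png")[140:340,150:350],cv2.imread("pics/top6.png")[145:345,290:490]]
cv2.imwrite("pics/c6.png",cv2.resize(np.hstack(c),None,fx=2,fy=2,interpolation=cv2.INTER_CUBIC))
E
```

```text
True 1.1298854077627496 [-6.17885986  0.63849989  8.38885943]
24.4667
[[268.76502729 252.47515958]
 [295.39189651 194.58815167]] [[482.35216467  90.00430824]
 [475.20182416 116.32003073]]
```

View pics/c6.png

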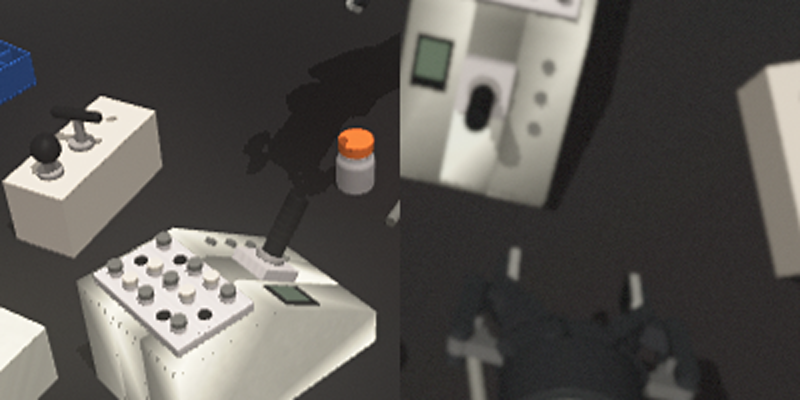

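The probe's collar sits on the port's rim. The handle top at about (301,197) in the enlarged scene crop matches the predicted (295,195) for a fully seated probe, and both other rods are still in the rack.

```bash
python3 -c "
from bench import bot
print(bot.sign_off())"
```

```text
the job is handed in; nothing more can be done
None
```

The job is done and handed in, at about 24.5 s on the robot's clock: the plug lies in the white tray, the reference probe is fully home in the port with its collar on the rim, and the two other rods are still in the rack.

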